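# Move the hinged cover from the sprouted bay to the sown bay

## Task

The seedlings under the cover have sprouted and need light: draw back the sprung hinge pin of the covered bay until the cover's hinge edge pops up, then lift the cover off. Set it down, without dropping it, on the other bay the same way round, and press its hinge edge down until that bay's sprung pin snaps into the hinge and the cover stays down. Leave the jar, the bottle and the plant pot alone.

Things in the scene. Friction and masses are not known exactly. Their poses are not given: they have to be found in the camera images.
- closed_bay: The bay that wears the cover at the start: a fixed green open box 180 (x) x 176 (y) x 100 mm high, walls 8 mm, a tray of seedlings inside below the rim. Origin: centre of its underside, on the table. Along its +y side runs a steel ledge with the hinge pin; the pin's dark guide block spans x = -53 to -27, y = 100 to 130 mm, its top 116 mm above the table.
- open_bay: The other bay, alike in every way (own pin, plunger and ledge on its +y side) but without cover and with bare soil. Its plunger stands up 20 mm, so a cover set on it leans by about 0.09 rad until pressed. Origin: centre of its underside. The cover's place on it: x and y axes along the bay's, cover origin 100 mm above the bay's origin.
- cover: The loose white cover, 188 (x) x 184 (y) x 12 mm thick, about 0.5 kg. Origin: centre of the panel's underside, which rests on the rim. Beneath it a tapered plug, 158 x 154 mm, 8 mm deep, enters the bay's mouth of 164 x 160 mm. On its +y edge at x = 0 a dark hinge knuckle 14 mm thick (x) reaches from y = 97 to 142 mm; the pin passes through its 20 mm wide opening.
- cover_handle (a point): Centre of the cover's black bar handle, 47 mm above the underside on the panel's middle. The bar is 90 mm long along the cover's y, 14 mm thick (x) and 16 mm high, with 27 mm of free space between it and the panel.
- cover_hinge (a point): Middle of the knuckle's top, at x = 0, y = +115 mm, 22 mm above the cover's underside. A flat steel hinge leaf, 30 mm wide (x), runs from it over the panel to y = +73 mm, its top 18 mm above the cover's underside. Pressing takes about 10 to 15 N; the leaf over the rim (y = +80 to +90 mm) is a good place.
- closed_tab (a point): Centre of the upper part of the red upright pull tab on the covered bay's pin: 8 mm thick (bay's x), 28 mm wide (y); its top is 16 mm above this point, its foot 37 mm below. At rest it stands at x = -85, y = +120 mm in the bay's frame, 139 mm above the table. It can be hooked from its +x side or pinched from above, and moves towards the bay's -x.
- closed_pin (a joint): How far the covered bay's hinge pin is drawn, m: 0 home, through the knuckle; stop at 0.018. A 10 x 10 mm brass bolt along the bay's x at y = +115 mm, 100 to 110 mm above the table, tip at x = +7 mm. It draws towards the bay's -x against a spring, 3 N at home, 6.6 N at the stop, plus a little friction; it frees the knuckle at 0.007 to 0.013.
- open_tab (a point): The same tab on the open bay's pin.
- open_pin (a joint): How far the open bay's pin is drawn, m: 0 home. Its nose is bevelled on top: the knuckle pushes it aside over the last 10 mm of its way down, and it snaps back home through the knuckle when the hinge edge is within 2 mm of fully down. It then holds the edge down against the plunger.
- seed_jar: Bystander: amber jar with green cap, 64 mm across, 90 mm high. Origin: centre of its underside.
- feed_bottle: Bystander: blue bottle, 66 mm across, 170 mm high. Origin: centre of its underside.
- plant_pot: Bystander: terracotta pot with a small plant, 86 mm across, 85 mm high without leaves. Origin: centre of its underside.
- closed_plunger (a point): Fixed point on the covered bay, x = 0, y = +135 mm, 91 mm up: a black sprung plunger stands here under the hinge knuckle. It pushes up with 6 N when down, 4 N at 20 mm. When the pin is drawn it lifts the hinge edge 20 mm; the cover then leans about 0.09 rad, its -y edge still on the rim. The pin may then be let go: it returns under the knuckle and does not catch.

How it is judged:
On the way, in this order (a step that is already met when the one before it is completed fails the run):
1. the covered bay's hinge pin is drawn back out of the knuckle (value of joint closed_pin above 0.007 m).
2. the cover's hinge edge has popped up (z of cover_hinge in the frame of closed_bay above 0.132 m), for 0.1 s.
3. the cover is lifted clear of the bay (z of cover in the frame of closed_bay above 0.13 m), for 0.1 s.
At the end, for the whole second after the job is handed in: The cover lies at rest on the bay that was open, the same way round (hinge edge on the pin side), within 8 mm and 0.06 rad of its place, level within 0.04 rad, hinge edge down to within 4.5 mm of fully down, and that bay's pin is home (within 3 mm) through the knuckle (horizontal distance between cover and open_bay below 0.008 m and angle between the x axis of cover and the x axis of open_bay, either way round below 0.06 rad and y of cover_hinge in the frame of open_bay above 0.09 m and z of cover_hinge in the frame of open_bay below 0.1265 m and z of cover in the frame of open_bay between 0.097 and 0.104 m and value of joint open_pin below 0.003 m and angle between cover's own z axis and vertical below 0.04 rad and linear speed of cover below 0.03 m/s); the robot touches nothing.
It fails at once if the cover is dropped or slammed onto the other bay (over 0.7 m/s close to it) (horizontal distance between cover and open_bay below 0.06 m and z of cover in the frame of open_bay below 0.125 m and linear speed of cover above 0.7 m/s).
It fails at once if the seed jar is moved by more than 3 cm (distance of seed_jar from where it was at the start of the episode above 0.03 m).
It fails at once if the feed bottle is moved by more than 3 cm (distance of feed_bottle from where it was at the start of the episode above 0.03 m).
It fails at once if the plant pot is moved by more than 3 cm (distance of plant_pot from where it was at the start of the episode above 0.03 m).
It also fails if it takes over 56 s, if anything falls off the work surface, if the arm or the gripper's body presses on something with over 40 N, if the wrist force passes 120 N, or if a joint passes its speed limit or range.

## Robot

A 7-joint arm with a two-finger parallel gripper is mounted at the origin on the work surface. World frame = base frame: x ahead of the robot, y to its left, z up, the work surface at z = 0. Lengths are in m, angles in rad, forces in N, time in s.
With the tool pointing down it reaches from about 0.35 to 0.775 m from the base axis. Payload 3.1 kg.
Tool frame: the origin (TCP) lies midway between the tips of the shut fingers; the grasp point (between the pads) lies 19 mm behind it; z points along the fingers, y is the line along which they close (so a half turn about z gives the same grasp; the last joint's range is limited). The gripper opens to 85 mm and grips with 20 to 120 N. Pads are 22 mm wide; open, the fingers measure 114 mm over their backs; the gripper's body (76 mm by 85 mm) begins 54 mm behind the grasp point. The pads swing forward as they close: fully open they stand 13 mm farther back than shut.
Start: joints at [1.115, 0.311, 0.014, 1.512, -0.004, 1.319, -0.027], TCP at [0.221, -0.504, 0.231] pointing down, gripper open.
Joint ranges: [-2.7, 2.7], [-0.3, 1.91], [-1.27, 1.3], [0.12, 2.57], [-1.44, 4.58], [0.2, 2.03], [-3.05, 3.05]. Speed limits (rad/s): [2.79, 2.79, 3.14, 3.14, 3.14, 3.14, 3.14].

## Interface

Orientations are given as [roll, pitch, yaw] about the fixed x, y, z axes, in that order (R = Rz(yaw) Ry(pitch) Rx(roll)).
In Python, from bench import r gives the robot as it stands. The module is installed in compiled form; this text tells all that it offers. Calls block until the motion is done:
- r.move_ptp(position, orientation): joint-space move of the TCP to a pose.
- r.servo_line(position, orientation=None, rate=0.15, until_force=None): straight line of the TCP; orientation=None keeps the orientation; rate is the mean speed in m/s. With until_force (N) it stops when the force on the tool has changed by that much, and returns True; else False.
- r.move_j(angles): joint-space move.
- r.grip(opening, squeeze=None): finger opening in m; squeeze is the grip in N (None keeps the last); returns when the fingers have stopped.
- r.dwell(seconds).
- r.ik(position, orientation): joint angles nearest the present ones, or None.
- r.read_camera(name): name is "scene" or "top" or "wrist"; returns the picture (480x640x3 uint8, red, green, blue); there is no depth.
- r.camera_model(name): a dict with "fx", "fy", "cx", "cy" (pixels), "R" (3x3) and "t" (3): a world point X has camera coordinates R X + t; the wrist camera has in their place "tool_from_camera" (4x4, takes a point from camera to tool coordinates, whose origin is the TCP and whose axes are the flange's). Camera axes: x right, y down, z forward; pixel columns grow to the right and rows downward; lengths in m; the calibration is good to about 2 mm. A picture is of the moment at which its call begins: read the wrist's pose just before it. camera_model takes no time and is no camera call.
A pose or a line that the arm cannot do raises r.Unreachable and nothing moves.
- r.sign_off(): hands the job in; it is judged then, once.
Readings, each from a call of its own:
- r.read_t(): time.
- r.read_qpos(): joint angles.
- r.read_dq(): joint speeds.
- r.read_joint_efforts(): joint torques, N m.
- r.read_ee_pos(): TCP position.
- r.read_tcp_rot(): TCP orientation.
- r.read_ft_force(): force on the tool from outside, world axes, zero at the start.
- r.read_moment(): the same for the moment, N m.
- r.read_finger_gap(): finger opening in m.
- r.read_finger_force(): force on a finger pad.
Only numpy, scipy, OpenCV 4.12 (cv2) and the standard library are available. Lean on these libraries where they do the work, as an engineer would, in place of code of your own. Each camera call takes 0.05 s, during which the arm holds its last target. There are 200 camera calls.

## Working session

There is one attempt and no reset: what is moved stays moved. The work goes in short steps, each a Python script; the robot and the scene stay as the last script left them, time stands still between calls to the robot, and variables do not carry over. Pictures are saved under pics/ and viewed, at most 10 in all, crops included, and the job is handed in when it is done.

```bash
mkdir -p pics; ls; python3 - <<'E'
from bench import r
import cv2,numpy as np
np.set_printoptions(precision=4,suppress=True)
for n in ("top","scene"):
    im=r.read_camera(n); cv2.imwrite(f"pics/{n}0.png",im[:,:,::-1]); m=r.camera_model(n); print(n,m["fx"],m["fy"],m["cx"],m["cy"]); print(m["R"],m["t"])
print(r.camera_model("wrist")); print(r.read_t(), r.read_tcp_rot())
E
```

```text
pics
top 472.74582766661916 472.74582766661916 324.4198624415778 235.71075610747374
[[ 0.0529 -0.9986  0.0053]
 [-0.9738 -0.0528 -0.2212]
 [ 0.2212  0.0065 -0.9752]] [-0.0618  0.6432  0.9568]
scene 515.6668420762354 515.6668420762354 311.60275698985265 248.25338639058495
[[ 0.8371  0.5466 -0.021 ]
 [ 0.2915 -0.4784 -0.8284]
 [-0.4628  0.6873 -0.5598]] [-0.5022 -0.1134  1.3596]
{'fx': 373.01600161225156, 'fy': 373.01600161225156, 'cx': 321.08177967762373, 'cy': 240.0642190958395, 'tool_from_camera': array([[ 0.0003, -0.9659, -0.2589,  0.0664],
       [ 1.    ,  0.0005, -0.0005,  0.0003],
       [ 0.0006, -0.2589,  0.9659, -0.1416],
       [ 0.    ,  0.    ,  0.    ,  1.    ]])}
0.1 [-3.1394  0.0001  0.4138]
```

View pics/top0.png

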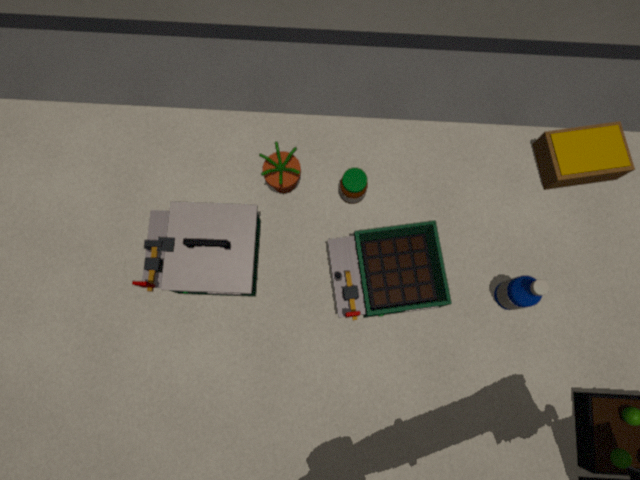

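View pics/scene0.png

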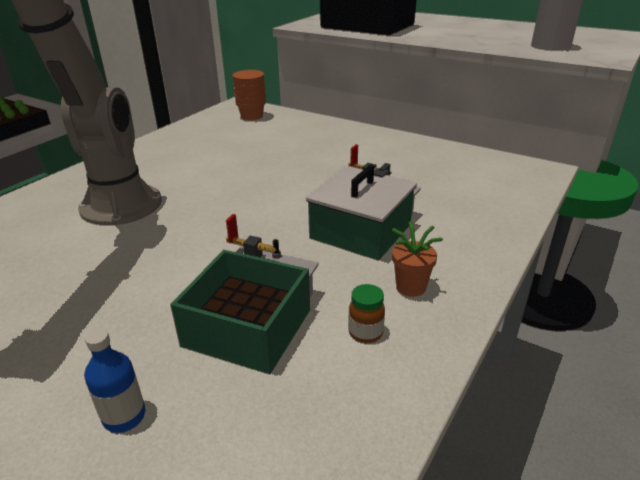

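The top view shows the covered bay at about (210,247) with its handle at (207,243) and red tab at (143,283). The open bay is at about (402,268) with its tab at (352,313). Both hinge sides face left (world +y). The jar is at (353,182), the pot at (282,175) and the bottle at (520,291).

```bash
cat > h.py <<'E'
from bench import r
import cv2,numpy as np
from scipy.spatial.transform import Rotation as Ro
np.set_printoptions(precision=4,suppress=True)
def cam(name,pose=None):
    m=r.camera_model(name)
    if name!="wrist":
        R,t=np.array(m["R"]),np.array(m["t"]); return m,R.T,-R.T@t
    p,o=pose; Rt=Ro.from_euler("xyz",o).as_matrix(); T=np.array(m["tool_from_camera"])
    return m,Rt@T[:3,:3],Rt@T[:3,3]+p
def cast(c,uv,z):
    m,Rw,C=c; uv=np.atleast_2d(np.array(uv,float))
    d=np.c_[(uv[:,0]-m["cx"])/m["fx"],(uv[:,1]-m["cy"])/m["fy"],np.ones(len(uv))]@Rw.T
    return C+d*((z-C[2])/d[:,2])[:,None]
def wrist(fn=None):
    pose=(np.array(r.read_ee_pos()),np.array(r.read_tcp_rot())); im=r.read_camera("wrist")
    if fn: cv2.imwrite(fn,im[:,:,::-1])
    return im,cam("wrist",pose)
def blobs(mask,amin):
    cs,_=cv2.findContours(mask.astype(np.uint8),cv2.RETR_EXTERNAL,cv2.CHAIN_APPROX_NONE)
    return sorted([c for c in cs if cv2.contourArea(c)>amin],key=cv2.contourArea,reverse=True)
def red(im): a=im.astype(int); return (a[:,:,0]>90)&(a[:,:,1]<60)&(a[:,:,2]<60)&(a[:,:,0]>2.2*a[:,:,1])
def rectw(c,cnt,z):
    P=cast(c,cnt.reshape(-1,2),z)[:,:2]; return cv2.minAreaRect((P*1000).astype(np.float32))
E
python3 - <<'E'
from h import *
im=cv2.imread("pics/top0.png")[:,:,::-1]; c=cam("top"); hsv=cv2.cvtColor(np.ascontiguousarray(im),cv2.COLOR_RGB2HSV)
for b in blobs(red(im),15): print("red",b.reshape(-1,2).mean(0),rectw(c,b,.155))
dark=(im.max(2)<45); dark[:,:165]=0;dark[:,250:]=0;dark[:220]=0;dark[270:]=0
for b in blobs(dark,60): print("handle",rectw(c,b,.155))
g=(hsv[:,:,0]>60)&(hsv[:,:,0]<95)&(hsv[:,:,1]>120); g[:210]=0;g[340:]=0
for b in blobs(g,200): print("green",b.reshape(-1,2).mean(0),rectw(c,b,.1))
print(hsv[280,200],hsv[350,200],hsv[230,220])
w=(hsv[:,:,1]<25)&(hsv[:,:,2]>120);w[:190]=0;w[310:]=0
for b in blobs(w,1500): print("white",b.reshape(-1,2).mean(0),rectw(c,b,.112))
E
```

```text
red [352.5    313.4333] ((476.251953125, -90.03843688964844), (8.869171142578125, 25.673419952392578), 11.083534240722656)
red [139.4286 282.8929] ((512.9357299804688, 327.95513916015625), (5.885279178619385, 23.26780891418457), 7.825724124908447)
handle ((599.2376098632812, 205.35179138183594), (15.967674255371094, 91.11524963378906), 0.10713808983564377)
green [400.6084 268.8645] ((579.079345703125, -190.80838012695312), (180.2109832763672, 174.72494506835938), 10.722021102905273)
[ 13  25 141] [ 21  35 145] [ 14  31 138]
```

The tab-to-handle vector is (-86, 123) mm against the given (-85, 120), so the covered bay's yaw is about 0. The open bay's yaw is about 10.7° and its tab checks out. Next I look at both bays with the wrist camera from the same relative pose.

```bash
cat >> h.py <<'E'
def pose(bay,xyz,yaw):
    x,y,a=bay; ca,sa=np.cos(a),np.sin(a)
    return [x+ca*xyz[0]-sa*xyz[1],y+sa*xyz[0]+ca*xyz[1],xyz[2]],[np.pi,0,a+yaw]
A=(.599,.205,0.0); B=(.579,-.191,.187)
E
python3 - <<'E'
from h import *
for s in (1,-1):
  for b in (A,B):
    for q in ([0,20,300],[0,0,140],[-85,120,124],[-85,120,200],[0,85,115]):
        j=r.ik(*pose(b,np.array(q)/1e3,s*np.pi/2)); print(s,q,None if j is None else np.array(j))
E
```

```text
1 [0, 20, 300] [ 0.1255  0.6668 -1.0361  1.0637  0.5648  1.6771 -0.7323]
1 [0, 0, 140] [ 0.1577  0.6938 -0.8678  1.3771  0.5293  1.3101 -0.7287]
1 [-85, 120, 124] [-0.0224  0.6786 -0.9148  1.4753  0.55    1.2589 -0.9994]
1 [-85, 120, 200] [-0.0141  0.6208 -0.9543  1.367   0.502   1.4053 -0.9585]
1 [0, 85, 115] [ 0.073   0.859  -1.05    1.2967  0.7321  1.3838 -0.9427]
1 [0, 20, 300] [ 0.5591  0.4344 -0.4687  1.2118  0.1914  1.538   0.3092]
1 [0, 0, 140] [ 0.5857  0.5336 -0.4422  1.4617  0.2358  1.199   0.2986]
1 [-85, 120, 124] [ 0.6174  0.3182 -0.5714  1.8354  0.197   1.0444  0.1562]
1 [-85, 120, 200] [ 0.6441  0.2404 -0.5901  1.7254  0.1416  1.2185  0.2053]
1 [0, 85, 115] [ 0.5731  0.5157 -0.5882  1.5972  0.3084  1.1229  0.0973]
-1 [0, 20, 300] [ 0.1392  0.6824 -1.0794  1.063   0.5943  1.6883  2.3928]
-1 [0, 0, 140] [ 0.2473  0.7846 -1.0798  1.3734  0.6872  1.3818  2.3121]
-1 [-85, 120, 124] [ 0.0508  0.7543 -1.0793  1.4725  0.6733  1.318   2.0583]
-1 [-85, 120, 200] [ 0.0384  0.6731 -1.0784  1.365   0.5871  1.4417  2.1251]
-1 [0, 85, 115] [ 0.0835  0.8737 -1.0811  1.2962  0.7573  1.3969  2.1851]
-1 [0, 20, 300] [ 0.294   0.3974 -0.0503  1.2244  0.0195  1.5203 -2.7079]
-1 [0, 0, 140] [ 0.2708  0.4925  0.0292  1.476  -0.015   1.1733 -2.6523]
-1 [-85, 120, 124] [ 0.3032  0.2734 -0.1837  1.8467  0.0577  1.0266 -2.8583]
-1 [-85, 120, 200] [ 0.3476  0.2033 -0.2316  1.7358  0.0496  1.2083 -2.8516]
-1 [0, 85, 115] [ 0.2087  0.4483 -0.0685  1.6124  0.0336  1.0821 -2.8234]
```

```bash
python3 - <<'E'
from h import *
for n,b in (("B",B),("A",A)):
    r.move_ptp(*pose(b,[-.02,.03,.3],np.pi/2)); r.dwell(.2)
    im,c=wrist(f"pics/w{n}0.png")
    for k in blobs(red(im),40): print(n,"red",k.reshape(-1,2).mean(0),rectw(c,k,.155))
    hsv=cv2.cvtColor(im,cv2.COLOR_RGB2HSV)
    if n=="B":
        g=(hsv[:,:,0]>55)&(hsv[:,:,0]<95)&(hsv[:,:,1]>110)
        for k in blobs(g,800): print("green",k.reshape(-1,2).mean(0),rectw(c,k,.1))
    else:
        for k in blobs(im.max(2)<45,150): print("dark",k.reshape(-1,2).mean(0),rectw(c,k,.155))
print(r.read_t())
a=cv2.imread("pics/wB0.png");b=cv2.imread("pics/wA0.png"); cv2.imwrite("pics/wAB.png",cv2.resize(np.vstack([a,b]),(400,600)))
E
```

```text
green [565.4862 168.4807] ((763.04638671875, -86.9461669921875), (59.91804122924805, 51.49910354614258), 10.59314250946045)
A red [229.5     96.9457] ((514.9304809570312, 328.95452880859375), (6.934125900268555, 27.103046417236328), 0.9136831164360046)
dark [343.3559 401.9849] ((578.9268798828125, 79.3294677734375), (189.62562561035156, 613.7601928710938), 89.85589599609375)
dark [347.6803 248.5082] ((602.0325927734375, 213.20558166503906), (13.289079666137695, 92.83920288085938), 1.2556840181350708)
3.8333
```

View pics/wAB.png

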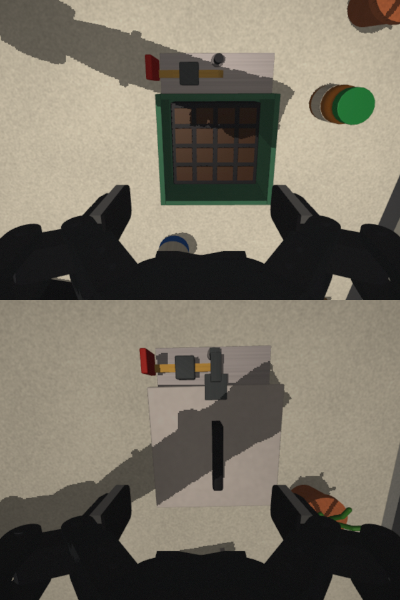

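The wrist views show the open bay clear, with its tab at the upper left of the box. On the covered bay the handle is at (348,248) and the tab at (230,97), and its yaw is about 0.02. I'll relax the masks for the shadowed open bay.

```bash
python3 - <<'E'
from h import *
for n,b in (("B",B),("A",A)):
    im=np.ascontiguousarray(cv2.imread(f"pics/w{n}0.png")[:,:,::-1]); p=pose(b,[-.02,.03,.3],np.pi/2); c=cam("wrist",(np.array(p[0]),np.array(p[1])))
    hsv=cv2.cvtColor(im,cv2.COLOR_RGB2HSV); H,S,V=cv2.split(hsv); V=V.astype(int)
    rm=((H<6)|(H>172))&(S>170)&(V>40); rm[200:]=0
    for k in blobs(rm,40): print(n,"red",k.reshape(-1,2).mean(0),rectw(c,k,.155))
    br=(H>14)&(H<24)&(S>140)&(V>60); br[200:]=0
    for k in blobs(br,40): print(n,"brass",k.reshape(-1,2).mean(0),rectw(c,k,.110))
    dk=(S<70)&(V<75)&(V>25); dk[:50]=0;dk[130:]=0;dk[:,:270]=0;dk[:,340:]=0
    for k in blobs(dk,100): print(n,"block",k.reshape(-1,2).mean(0),rectw(c,k,.116))
    if n=="B":
        print(hsv[200,262],hsv[325,350],hsv[200,445])
        g=(H>50)&(H<100)&(S>80)&(V>20); g[340:]=0;g[:,:200]=0;g[:,500:]=0
        for k in blobs(g,800): print("green",k.reshape(-1,2).mean(0),rectw(c,k,.1)); print(cast(c,cv2.approxPolyDP(cv2.convexHull(k),8,True).reshape(-1,2),.1)[:,:2])
E
```

```text
B red [242.7009 108.9159] ((482.9534606933594, -89.12890625), (15.269237518310547, 27.50295639038086), 10.798179626464844)
B brass [336.5319 117.7234] ((552.3228759765625, -79.93048095703125), (32.1642951965332, 8.85429573059082), 10.732980728149414)
B brass [270.119  117.9048] ((496.8729553222656, -90.44808959960938), (26.977968215942383, 9.64764404296875), 12.496163368225098)
B block [302.1405 113.9008] ((522.9579467773438, -82.73983001708984), (26.750905990600586, 24.375293731689453), 10.732555389404297)
[ 71 100  41] [ 69 104  98] [28 35 88]
green [346.634  235.6878] ((584.3082275390625, -189.55914306640625), (177.86814880371094, 174.17092895507812), 10.998337745666504)
[[ 0.6545 -0.0889]
 [ 0.6874 -0.2577]
 [ 0.5139 -0.2918]
 [ 0.4812 -0.1217]]
A red [235.1351  99.3604] ((518.3868408203125, 329.74737548828125), (15.775432586669922, 28.776647567749023), 1.2712279558181763)
A brass [263.7176 108.8118] ((531.5993041992188, 325.8738098144531), (27.575613021850586, 9.552105903625488), 0.01863277330994606)
A brass [323.831  107.7887] ((582.4276123046875, 326.6856689453125), (20.247331619262695, 9.539411544799805), 0.018645767122507095)
A block [299.7006 107.5669] ((561.8199462890625, 326.03912353515625), (31.2580509185791, 29.665964126586914), 0.01805024966597557)
A block [336.2205 105.2362] ((590.1087036132812, 330.09814453125), (9.20589828491211, 41.0879020690918), 0.7281769514083862)
```

```bash
sed -i 's/^A=.*/A=(.6008,.2108,.012); B=(.5840,-.1902,.1885)/' h.py; python3 - <<'E'
from h import *
T=[-.085,.120]
p,o=pose(A,T+[.2],np.pi/2)
r.grip(.045,25); r.move_ptp(p,o); p[2]=.125; print(r.servo_line(p,rate=.12,until_force=12), r.read_ee_pos())
r.grip(0.0,25); print("gap",r.read_finger_gap(),r.read_ft_force())
e=np.array(r.read_ee_pos()); f=r.servo_line(list(e+[-.021,0,0]),rate=.04,until_force=16)
print(f,np.array(r.read_ee_pos())-e,r.read_ft_force(),r.read_t())
r.dwell(.5)
c=cam("scene"); im=r.read_camera("scene"); cv2.imwrite("pics/s1.png",im[100:340,200:520,::-1].repeat(2,0).repeat(2,1))
print(r.read_ft_force(),r.read_finger_gap())
E
```

```text
False [0.5153 0.33   0.126 ]
gap 0.007751426735212638 [-4.0148 -0.625   5.1975]
False [-0.0178 -0.0004 -0.    ] [ 6.521   0.7228 -2.2239] 6.8583
[ 6.9913  0.2558 -2.1161] 0.007507772886107226
```

View pics/s1.png

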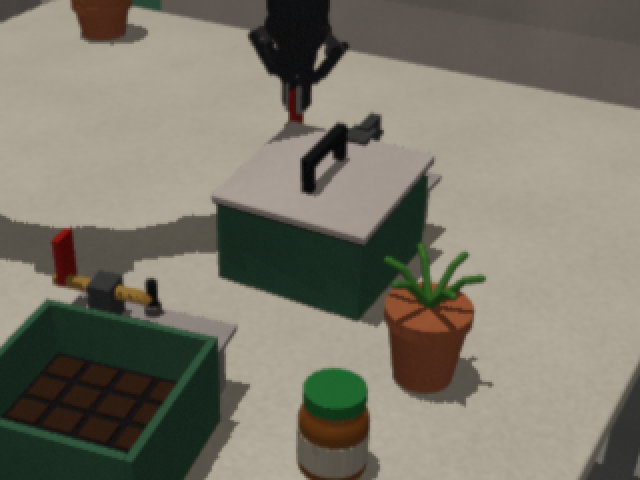

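The cover's hinge edge has popped up: the panel leans and the knuckle at (370,127) is raised. I'll release the tab and grasp the handle.

```bash
python3 - <<'E'
from h import *
e=np.array(r.read_ee_pos())
r.servo_line(list(e+[.0125,0,0]),rate=.06)
r.grip(.045); r.servo_line(list(e+[.0125,0,.09]),rate=.15)
p,o=pose(A,[-.02,.03,.3],np.pi/2); r.move_ptp(p,o); r.dwell(.2)
im,c=wrist("pics/wA1.png"); H,S,V=cv2.split(cv2.cvtColor(im,cv2.COLOR_RGB2HSV))
m=(im.max(2)<45); m[340:]=0; m[:150]=0
for k in blobs(m,150): print("handle",k.reshape(-1,2).mean(0),rectw(c,k,.163))
for k in blobs(red(im),40): print("red",rectw(c,k,.155))
print(r.read_t())
E
```

```text
handle [349.148 264.048] ((602.0068359375, 212.00721740722656), (14.15995979309082, 93.41583251953125), 1.064979076385498)
handle [237.5945 320.0997] ((504.93170166015625, 171.12783813476562), (61.44517517089844, 47.878334045410156), 1.0176763534545898)
handle [404.5382 320.559 ] ((655.8040771484375, 173.7825469970703), (60.86344528198242, 47.827613830566406), 1.0176771879196167)
handle [356.0227 164.7614] ((601.4625244140625, 292.901611328125), (21.027130126953125, 16.41124725341797), 0.9312611818313599)
red ((515.0330810546875, 328.8946228027344), (7.130812168121338, 27.386030197143555), 1.1186689138412476)
9.9
```

View pics/wA1.png

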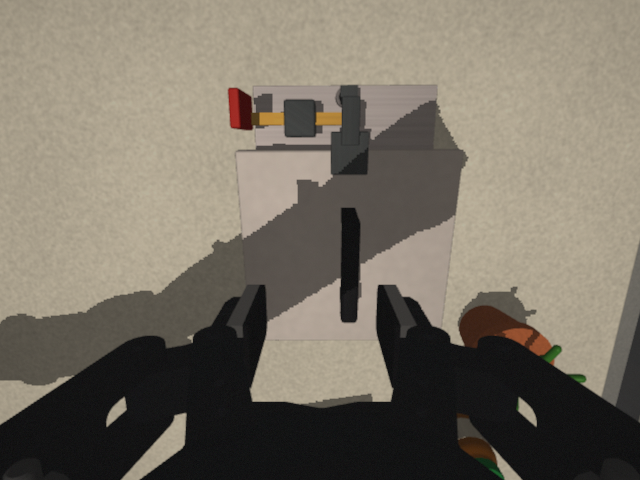

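The cover has popped and the pin is back home. The handle centre is at about (602, 208) mm with yaw 0.018. Now the grasp and lift.

```bash
sed -i 's/^A=.*/A=(.6017,.2105,.018); B=(.5840,-.1902,.1885)/' h.py; python3 - <<'E'
from h import *
p,o=pose(A,[0,-.004,.20],np.pi/2); r.move_ptp(p,o); p[2]=.137
print(r.servo_line(p,rate=.12,until_force=10),r.read_ee_pos(),r.read_ft_force())
r.grip(0,70); print("gap",r.read_finger_gap(),np.array(r.read_ee_pos()),r.read_ft_force(),r.read_moment())
g=np.array(r.read_ee_pos())
r.servo_line([g[0],g[1],.18],rate=.06); r.servo_line([g[0],g[1],.29],rate=.12); r.dwell(.3)
print(r.read_ft_force(),r.read_moment(),r.read_finger_gap(),r.read_t())
im,c=wrist("pics/w2.png"); s=r.read_camera("scene"); 
cv2.imwrite("pics/l.png",np.hstack([cv2.resize(x,(400,300)) for x in (im,s)])[:,:,::-1])
E
```

```text
False [0.6025 0.2076 0.1386] [ 0.0879 -1.1125  1.083 ]
gap 0.012378392294604256 [0.6024 0.207  0.1383] [ 0.2231 -0.2002  4.8697] [-0.0422  0.1118 -0.0181]
[-0.1668 -0.0662 -5.9839] [-0.0148  0.047  -0.0059] 0.012883697277101695 13.7
```

View pics/l.png

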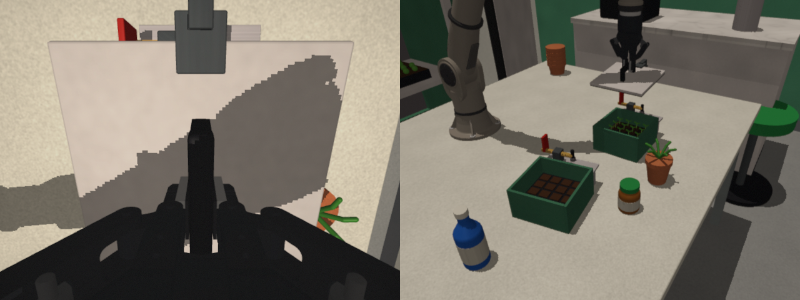

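The cover hangs level in the gripper, knuckle toward +y. The panel's hinge-edge corners are at about (80,67) and (563,66) full-scale, and the leaf end is at (282..362,117). From these I'll solve the cover's tilt and y-offset in the hand.

```bash
python3 - <<'E'
from h import *
from scipy.optimize import least_squares
im=cv2.imread("pics/w2.png"); H,S,V=cv2.split(cv2.cvtColor(im,cv2.COLOR_BGR2HSV))
w=((S<34)&(V>60)).astype(np.uint8); w=cv2.morphologyEx(w,cv2.MORPH_OPEN,np.ones((5,5)))
print(S[100,150],S[100,40],V[100,150],S[300,450],S[100,620])
gray=cv2.GaussianBlur(im[:,:,0],(5,5),0).astype(int)
for u in (120,200,420,520): # strongest vertical gradient rows near the edge
    print(u,np.argmax(np.abs(gray[52:82,u]-gray[50:80,u]))+51, end=" | ")
for v in (80,110,150,200): 
    print(v,np.argmax(np.abs(gray[v,62:142]-gray[v,60:140]))+61,np.argmax(np.abs(gray[v,502:582]-gray[v,500:580]))+501,end=" | ")
m=r.camera_model("wrist"); T=np.linalg.inv(np.array(m["tool_from_camera"]))
P=np.array([[-94,92,12],[94,92,12],[-15,73,18],[15,73,18]])/1e3
uv=np.array([[80,67],[563,66],[282,117],[362,117]],float)
def proj(x):
    th,y0,x0,dz=x; Q=P-[0,0,.047]; c,s=np.cos(th),np.sin(th)
    Y=Q[:,1]*c-Q[:,2]*s+y0; Z=Q[:,1]*s+Q[:,2]*c
    t=np.c_[Y,Q[:,0]+x0,-.0167+dz-Z,np.ones(4)]@T.T
    return np.c_[m["fx"]*t[:,0]/t[:,2]+m["cx"],m["fy"]*t[:,1]/t[:,2]+m["cy"]]
s=least_squares(lambda x:np.r_[(proj(x)-uv).ravel(), x[3]/.0005],[.09,0,0,0]); print("\n",s.x,proj(s.x)-uv)
E
```

```text
38 45 206 36 44
120 64 | 200 65 | 420 64 | 520 64 | 80 77 562 | 110 83 535 | 150 91 542 | 200 101 539 | 
 [ 0.0238  0.0005  0.0013 -0.0001] [[ 0.1549 -0.7641]
 [ 0.3676  0.3988]
 [ 1.0759  0.1579]
 [-1.5969  0.1843]]
```

The cover hangs at about 0.024 rad tilt, centred in the hand within about 1 mm. I'll carry it to the open bay, tilt the tool to make the lean 0.09 rad, and lower it gently.

```bash
python3 - <<'E'
from h import *
phi=.064
p,o=pose(B,[-.0005,-.0036,.29],np.pi/2)
ax=np.array([np.cos(B[2]),np.sin(B[2]),0])
o2=(Ro.from_rotvec(phi*ax)*Ro.from_euler("xyz",o)).as_euler("xyz").tolist()
r.move_ptp(p,o2); p[2]=.175; r.servo_line(p,o2,rate=.1); r.dwell(.3)
print(p,r.read_ee_pos(),r.read_ft_force())
t=r.read_camera("top"); s=r.read_camera("scene"); cv2.imwrite("pics/ft.png",t[:,:,::-1])
cv2.imwrite("pics/f.png",np.vstack([cv2.resize(t[180:360,280:520],(800,600))[:300*2:2],cv2.resize(s[150:400,130:380],(800,300))])[:,:,::-1])
f=0
for z in (.160,.150,.146,.143,.141,.139):
    p[2]=z; f=r.servo_line(p,o2,rate=.04,until_force=7); print(z,f,np.array(r.read_ee_pos()),np.array(r.read_ft_force()),np.array(r.read_moment()))
    if f: break
print(r.read_t()); s=r.read_camera("scene"); im,_=wrist("pics/w3.png")
cv2.imwrite("pics/g.png",np.hstack([cv2.resize(s[200:400,130:397],(400,300)),cv2.resize(im,(400,300))])[:,:,::-1])
E
```

```text
[np.float64(0.5841834452268565), np.float64(-0.1938299239453112), 0.175] [ 0.5844 -0.1939  0.1754] [ 0.1073  0.9338 -5.9133]
0.16 False [ 0.584  -0.1938  0.1596] [-0.3228 -0.401  -6.0061] [-0.1699 -0.059   0.0129]
0.15 False [ 0.5838 -0.1938  0.1495] [ 0.0898  0.0151 -5.6137] [-0.1957 -0.0707 -0.0238]
0.146 False [ 0.5839 -0.1938  0.1457] [-0.4768  0.3071 -6.6282] [-0.2438  0.0012 -0.0308]
0.143 False [ 0.5848 -0.1939  0.1437] [ 0.7523  0.8663 -4.4452] [-0.2967 -0.1751  0.0047]
0.141 False [ 0.5848 -0.193   0.1421] [-1.1206  2.249   1.4611] [ 0.0277  0.1257 -0.126 ]
0.139 False [ 0.5849 -0.193   0.1397] [-0.6891  3.6801  2.864 ] [0.0923 0.0506 0.0589]
18.9167
```

View pics/g.png

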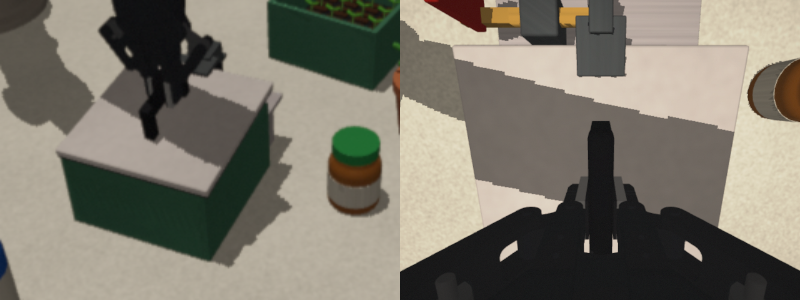

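The cover sits on the open bay leaning toward its hinge side, with the outlines aligned. Contact forces are small, so I'll release and press the leaf. The bay pushed slightly toward +y, which should self-align once the cover is free.

```bash
python3 - <<'E'
from h import *
e=np.array(r.read_ee_pos()); o=list(r.read_tcp_rot())
r.grip(.04); r.servo_line(list(e+[0,0,.09]),rate=.12)
p,ov=pose(B,[-.02,.03,.3],np.pi/2); r.move_ptp(p,ov); r.dwell(.2)
im,c=wrist("pics/w4.png")
m=(im.max(2)<45); m[340:]=0; m[:150]=0
for k in blobs(m,150)[:1]: print("handle",rectw(c,k,.163))
H,S,V=cv2.split(cv2.cvtColor(im,cv2.COLOR_RGB2HSV)); rm=((H<6)|(H>172))&(S>170)&(V>40); rm[200:]=0
for k in blobs(rm,40): print("red",rectw(c,k,.155))
print(r.read_t())
E
```

```text
handle ((584.8748779296875, -189.2226104736328), (13.766539573669434, 93.63408660888672), 11.458788871765137)
red ((483.12298583984375, -90.2333984375), (16.024768829345703, 27.9879207611084), 10.781737327575684)
20.9667
```

View pics/w4.png

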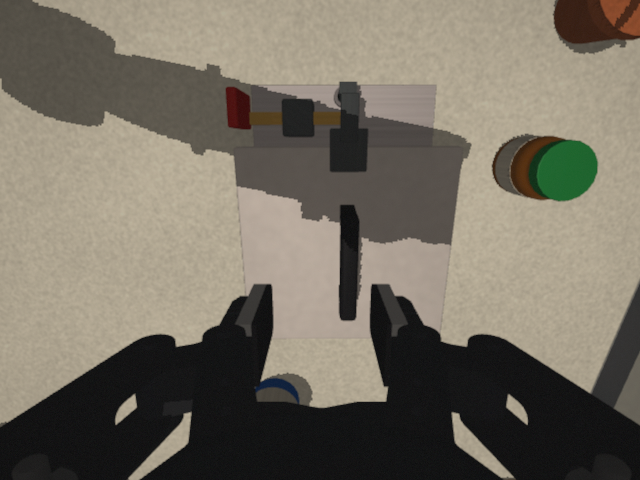

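This matches the popped view of the first bay within about 2 mm: the knuckle is beside the pin at (348,95) and the handle is at (348,263). Now I press the leaf.

```bash
python3 - <<'E'
from h import *
r.grip(0.0,40)
p,o=pose(B,[0,.085,.16],np.pi/2); r.move_ptp(p,o); r.dwell(.2); f0=np.array(r.read_ft_force()); print(f0)
for z in np.arange(.142,.107,-.003):
    p[2]=z; r.servo_line(p,o,rate=.03,until_force=30); r.dwell(.1); F=np.array(r.read_ft_force())-f0; e=np.array(r.read_ee_pos()); print(round(z,3),e[2],F)
    if F[2]>28: break
p[2]=.2; r.servo_line(p,o,rate=.1); 
p,o=pose(B,[-.02,.03,.3],np.pi/2); r.grip(.04); r.move_ptp(p,o); r.dwell(.2); im,c=wrist("pics/w5.png"); s=r.read_camera("scene")
m=(im.max(2)<45); m[340:]=0; m[:150]=0
for k in blobs(m,150)[:1]: print("handle",rectw(c,k,.155))
H,S,V=cv2.split(cv2.cvtColor(im,cv2.COLOR_RGB2HSV)); rm=((H<6)|(H>172))&(S>170)&(V>40); rm[200:]=0
for k in blobs(rm,40): print("red",rectw(c,k,.155))
cv2.imwrite("pics/h.png",np.hstack([cv2.resize(s[200:400,130:397],(400,300)),cv2.resize(im[30:270,180:500],(400,300))])[:,:,::-1]); print(r.read_t())
E
```

```text
[-0.0941 -0.3879  0.5133]
0.142 0.1422553889209282 [-0.6754 -0.3311 -0.0927]
0.139 0.13895863091755983 [ 0.1419 -0.2124 -1.339 ]
0.136 0.13646165755037953 [ 1.0821 -0.1063  1.4424]
0.133 0.13392405406403865 [ 1.9857 -1.3747  4.5373]
0.13 0.13114668136220317 [ 2.8769 -0.8738  4.5711]
0.127 0.1280882934035673 [ 5.9048 -1.1789  4.4974]
0.124 0.1252457714430833 [ 5.551  -0.8857  4.0647]
0.121 0.12039900547980917 [ 2.171  -0.0247  0.6589]
0.118 0.119862690087532 [-2.3553  0.2464 13.2214]
0.115 0.1196018107134708 [-7.0263  0.5103 25.0304]
0.112 0.11939826216164356 [-13.0694  -0.4767  37.1807]
handle ((585.4691162109375, -186.8748779296875), (13.68278980255127, 92.79953002929688), 10.12659740447998)
red ((482.8747253417969, -90.0979995727539), (15.916186332702637, 26.797786712646484), 10.222818374633789)
28.975
```

View pics/h.png

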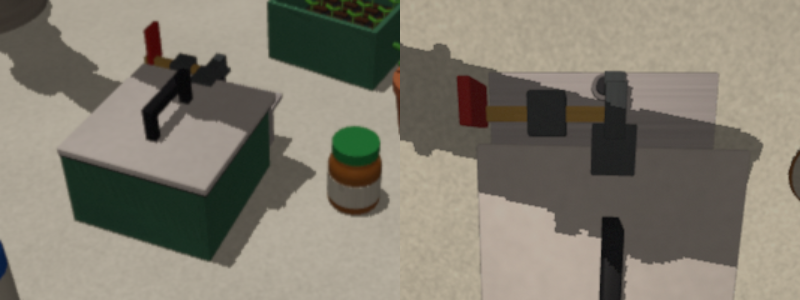

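The press force dropped at the snap (z about 0.121), followed by a hard stop. The picture shows the panel flat, its hinge edge narrowed from 228 to 220 px. The tab is back at its home position and the handle matches the seated geometry within about 2 mm. The arm is clear, so I'll hand in.

```bash
python3 -c "
from bench import r
r.dwell(.3); print(r.sign_off())"
```

```text
the job is handed in; nothing more can be done
None
```

The cover is off the seedlings and sits flat and latched on the other bay by my camera and force readings. I handed the job in at about 29 s; the hand-in returned no verdict.

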